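# Change the sample in the desktop sample reader and hold the next one in

### The arm

A 6-joint arm with a two-finger parallel gripper is mounted at the origin on a cart in front of the work surface, level with it; the furniture and walls round the work are solid. World frame = base frame: x ahead of the robot, y to its left, z up, the work surface at z = 0. Lengths are in m, angles in rad, forces in N, time in s.
With the tool pointing down it reaches from about 0.375 to 0.975 m from the base axis. Payload 3.8 kg.
Tool frame: the origin (TCP) lies between the finger pads; the fingertips stand 17 mm ahead of it and the grasp point (between the pads) lies 2 mm behind it; z points along the fingers, y is the line along which they close (so a half turn about z gives the same grasp; the last joint's range is limited). The gripper opens to 88 mm and grips with 3 to 60 N. Pads are 18 mm wide; open, the fingers measure 123 mm over their backs; the gripper's body (75 mm by 187 mm) begins 45 mm behind the grasp point.
Start: joints at [1.291, 0.264, 1.604, -0, 1.274, -0.037], TCP at [0.162, 0.655, 0.256] pointing down, gripper open.
Joint ranges: [-2.63, 2.63], [-0.94, 2.18], [0.31, 2.57], [-1.31, 4.45], [0, 2.66], [-2.55, 2.55]. Speed limits (rad/s): [2.57, 2.57, 3.14, 3.14, 3.14, 3.14].

### API

Orientations are given as a 3x3 rotation matrix whose columns are the frame's x, y, z axes.
In Python, from station import ctrl, capture gives the robot as it stands.
- The arm moves only by the tool jog_arm, never from a script. Its argument "increments" is a list of rows, each a list of 3 entries, a list of its own where there are three numbers: the shift along the tool's x, y, z in mm, then the turn, a rotation vector about the tool's x, y, z in rad, then the finger opening in mm, from 0 to 88.1. A call has 1 to 10 rows; each row is the pose to reach, as a shift and turn from the pose commanded when the call began, along the tool's axes at that moment; what a row does not reach only later rows make up. A row lasts 1/10 s, in which the tool goes at most 50 mm and 8.59 degrees, less where a joint would pass 70% of its speed; a pose out of reach is approached as far as the arm can. A call with a gripper value outside its range is refused whole. The fingers move at their own pace and stop on an object; "grip_force" is the grip in N (left out, the last holds). Time passes only in rows, so rows that repeat a pose let the fingers close. It gives the time, the measured TCP pose, the force, the opening and the grip force at its end, in the units of the state.
- ctrl.read_state(): the state, without advancing time (a new reading comes with each control period).
- capture(name): name is "scene" or "top"; returns a dict with "image" (400x640x3 uint8, red, green, blue), "depth" (400x640 float32, m along the optical axis (not along the pixel's ray), 0 where there is no reading), "camera_matrix" (3x3 intrinsics, pixels), "rvec" (rotation vector, rad) and "tvec" (3), from world to camera coordinates, as OpenCV has them. Camera axes: x right, y down, z forward; pixel columns grow to the right and rows downward; lengths in m; the calibration is good to about 2 mm. A picture is of the moment at which its call begins.
- ctrl.finish_job(): hands the job in; it is judged then, once.
The state is a dict: "t": time; "qpos": joint angles; "joint_vel": joint speeds; "joint_torque": joint torques, N m; "tool_pos": TCP position; "tcp_rot": TCP orientation; "contact_force": force on the tool from outside, world axes, zero at the start; "torque": the same for the moment, N m; "finger_gap": finger opening in m; "gripper_force": force on a finger pad.
Only numpy, scipy, OpenCV 4.12 (cv2) and the standard library are available. Lean on these libraries where they do the work, as an engineer would, in place of code of your own. Each camera call takes 0.05 s, during which the arm holds its last target. There are 200 camera calls.

### The job

The blue acrylic sample in the reader has been read: draw it out and lay it flat in the empty well of the wooden tray, its notched corner at the filled corner of the well (lay it, do not drop it). Then take the orange sample off the desk by its clear end, bring its frosted end (the end with the small corner notch) into the reader's slot with the label up, and push it fully home against the spring stop. Finish holding it there: the spring pushes the sample out if it is let go, so keep it gripped, level and pressed home at the end, and leave the other things on the desk where they are.

Things in the scene. Friction and masses are not known exactly. Their poses are not given: they have to be found in the camera images.
- sample_blue: the blue acrylic plate, 90 x 54 x 8 mm (x, y, z), 40 to 65 g. Origin: centre of the underside; z up = white label on top. Frosted half with the label towards +x, clear half towards -x. A 12 x 12 mm notch is cut out of the +x, +y corner. Starts label up on the reader's tongue, frosted end in the slot and just short of the stop, free to be drawn straight out along the reader's -x.
- sample_orange: the orange acrylic plate, 90 x 54 x 8 mm (x, y, z), 40 to 65 g. Origin: centre of the underside; z up = white label on top. Frosted half with the label towards +x, clear half towards -x. A 12 x 12 mm notch is cut out of the +x, +y corner. Starts flat on the desk, label up, turned any way round.
- sample_green: the green acrylic plate, 90 x 54 x 8 mm (x, y, z), 40 to 65 g. Origin: centre of the underside; z up = white label on top. Frosted half with the label towards +x, clear half towards -x. A 12 x 12 mm notch is cut out of the +x, +y corner. Lies in the tray's other well and stays there.
- sample_blue_end (a point): middle of the blue sample's frosted end face, at its underside (45 mm along +x from its origin)
- sample_orange_end (a point): middle of the orange sample's frosted end face, at its underside (45 mm along +x from its origin)
- tray: low wooden tray, 118 x 190 mm (x, y), fixed, origin: centre of its underside. Two wells, centres at y = -49 (empty) and +49 mm, each 96 x 59 mm (x, y); floors 4 mm, rims 9 mm above the desk. From x = -48 to -4 mm the walls beside and between the wells are missing: a trough at floor level, open at both sides, for the fingers.
- tray_well (a point): centre of the empty well, on its floor, where the blue sample's origin belongs; axes as the tray's. The well's +x, +y corner is filled by a block 8.5 x 9.5 mm, as high as the rim, which only the notch clears: a sample lies flat only with its x along the tray's +x, label up. It then stands 3 mm above the rim.
- tray_well_end (a point): on the floor of the empty well, 45 mm along the tray's +x from point tray_well (where the blue sample's frosted end belongs)
- reader: low grey and white sample reader, 110 x 116 x 58 mm (x, y, z), fixed, origin: centre of its underside. The slot is in its front, x = -55 mm; samples go in along +x. Slot: 59 mm wide, centred on y = 0, from 20 to 34 mm above the desk. A tongue 28 mm wide, its top level with the slot floor, reaches 36 mm out in front of the slot.
- reader_mouth (a point): middle of the slot's lower edge at the front face (x = -55, z = 20 mm in the reader's frame); axes as the reader's. 29 mm inside, a fixed key block fills the slot's +y side from y = 18 mm outwards: a sample passes only with the notch on that side, so notched end first and label up.
- reader_stop (a joint): travel of the spring stop in the slot, m: 0 at rest (stop 30 mm inside the mouth), 0.008 fully home (the sample's end 38 mm inside). Its spring pushes back with 3 N at rest, 5 N fully home.
- label_roll: white roll of labels standing on end, 64 x 64 x 58 mm, a bystander. Origin: centre of its underside
- mug: white mug, 82 x 114 x 91 mm, a bystander. Origin: centre of its underside
- note_pad: yellow block of sticky notes, 76 x 76 x 25 mm, a bystander. Origin: centre of its underside
- pen_red: red pen lying flat, 145 mm long, a bystander. Origin: its middle
Not all that is in view belongs to the job. Of the things like the sample_blue, leave any that is pink; of the rest the larger one is meant.

How it is judged:
On the way, in this order (a step that is already met when the one before it is completed fails the run):
1. the blue sample lies flat in the empty well, notch at the filled corner, let go (horizontal distance between sample_blue and tray_well below 0.006 m and horizontal distance between sample_blue_end and tray_well_end below 0.007 m and z of sample_blue in the frame of tray_well below 0.002 m and angle between sample_blue's own z axis and vertical below 0.04 rad and contact force between the fingers and sample_blue below 0.05 N and linear speed of sample_blue below 0.02 m/s), for 0.2 s.
2. the orange sample is gripped by its clear end with its frosted end pushed home in the reader, label up (value of joint reader_stop above 0.0055 m and horizontal distance between sample_orange_end and reader_mouth below 0.048 m and x of sample_orange_end in the frame of reader above -0.025 m and angle between sample_orange's own z axis and vertical below 0.1 rad and contact force between the fingers and sample_orange above 2 N and x of the grasp point in the frame of sample_orange between -0.044 and 0 m and y of the grasp point in the frame of sample_orange between -0.012 and 0.012 m and linear speed of sample_orange below 0.02 m/s), for 0.2 s.
At the end, for the whole second after the job is handed in: The orange sample is gripped by its clear half, label up, level within 0.1 rad, frosted end in the slot, the stop pushed in over 5.5 of 8 mm; the blue sample lies released and flat in the well, within 6 mm; the bystanders are within 20 mm, the green sample within 12 mm, of where they stood (all of step 1 and all of step 2 and distance of sample_green from where it was at the start of the episode below 0.012 m and distance of each of label_roll, mug, note_pad, pen_red from where it was at the start of the episode below 0.02 m); the arm keeps its last pose, push and grip.
It fails at once if the green sample is pushed about in the tray (distance of sample_green from where it was at the start of the episode above 0.012 m).
It fails at once if a bystander (label roll, mug, note pad, red pen) is pushed about (distance of any of label_roll, mug, note_pad, pen_red from where it was at the start of the episode above 0.02 m).
It fails at once if a sample is let fall (more than about 3 cm) ((contact force between the fingers and sample_blue below 0.05 N and linear speed of sample_blue above 0.75 m/s) or (contact force between the fingers and sample_orange below 0.05 N and linear speed of sample_orange above 0.75 m/s)).
It also fails if it takes over 56 s, if anything falls off the work surface, if the arm or the gripper's body presses on something with over 40 N, if the wrist force passes 120 N, or if a joint passes its speed limit or range.

## Working session

There is one attempt and no reset: what is moved stays moved. The work goes in short steps, Python scripts to look and compute and a tool call to move; the robot and the scene stay as the last step left them, time stands still between calls to the robot, and variables do not carry over. Pictures are saved under pics/ and viewed, at most 10 in all, crops included, and the job is handed in when it is done.

Besides the shell and the picture viewer there is one more tool, called after "Request:" by a JSON object that holds its "op" and its "data". jog_arm: Moves the arm, as the interface text tells. Its arguments: {"type":"object","properties":{"increments":{"type":"array"},"grip_force":{"type":"number"}},"required":["increments"]}

```bash
mkdir -p pics; ls
python3 - <<'E'
from station import ctrl,capture
import cv2,numpy as np
for n in("scene","top"):
    c=capture(n); cv2.imwrite(f"pics/{n}0.png",c["image"][:,:,::-1]); np.savez(f"{n}0.npz",**c)
    R=cv2.Rodrigues(c["rvec"])[0]; print(n,c["camera_matrix"].tolist(),(-R.T@c["tvec"].ravel()).round(3),R.round(3).tolist())
print(ctrl.read_state())
E
```

```text
pics
scene [[368.1429389269169, 0.0, 320.6828014551025], [0.0, 368.1429389269169, 199.219680765899], [0.0, 0.0, 1.0]] [0.25  0.575 0.834] [[-0.871, -0.491, 0.012], [-0.381, 0.66, -0.647], [0.31, -0.569, -0.762]]
top [[429.7738941107716, 0.0, 320.0543238810769], [0.0, 429.7738941107716, 205.08346404364985], [0.0, 0.0, 1.0]] [ 0.482 -0.027  1.046] [[0.01, -1.0, -0.016], [-0.996, -0.008, -0.093], [0.093, 0.017, -0.996]]
{'t': 0.1, 'qpos': array([ 1.29111615e+00,  2.64706803e-01,  1.60523165e+00,  9.85116425e-07,
        1.27369382e+00, -3.68837845e-02]), 'joint_vel': array([-0.00031306, -0.00109005, -0.00225673, -0.00109827, -0.00027594,
        0.00063885]), 'joint_torque': array([ 8.80900698e-04, -5.03623581e+01, -3.58070612e+01,  7.30991433e-02,
        2.35031080e-02, -3.78703123e-05]), 'tool_pos': array([0.16210598, 0.65462269, 0.25449606]), 'tcp_rot': array([[-9.70669378e-01,  2.40417637e-01, -5.63937113e-04],
       [ 2.40418287e-01,  9.70667402e-01, -1.96010177e-03],
       [ 7.61523350e-05, -2.03819156e-03, -9.99997920e-01]]), 'contact_force': array([-0.28727261, -0.88910888,  0.71651957]), 'torque': array([-0.0262377 , -0.01763239,  0.04981532]), 'gripper_force': 0.0, 'finger_gap': 0.08802166755995376}
```

View pics/scene0.png

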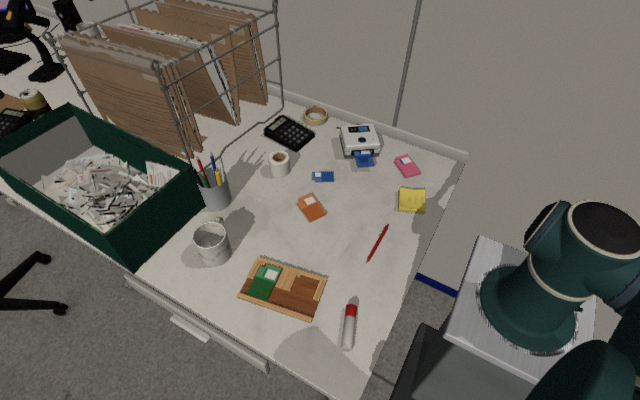

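View pics/top0.png

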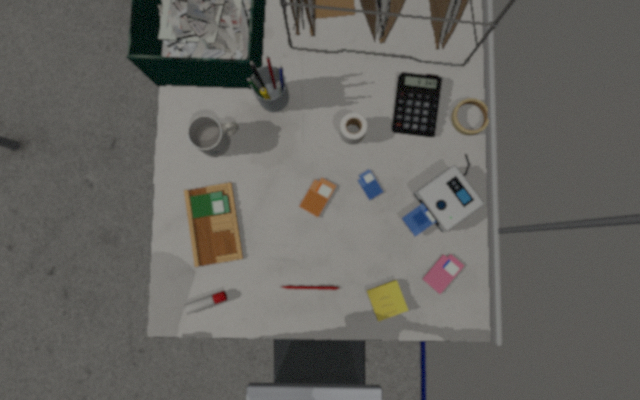

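The scene view shows the reader at about (360,145) with the blue plate at (364,158), the orange plate at (311,206) and the tray at (283,288). In the top view they are at (445,200), (418,221), (318,197) and (215,224).

These could be taken for the blue sample, by top pixel:
- The blue plate in the reader (418,221), which is the larger one.
- The small blue plate (371,184), a decoy.
- The pink plate (444,273), to be left alone.

I choose (418,221) and will check it in one close crop.

Run:
```python
import cv2,numpy as np
t=np.load("top0.npz")["image"][:,:,::-1]; s=np.load("scene0.npz")["image"][:,:,::-1]
def crop(i,x,y,w=66,h=50): return cv2.resize(i[y:y+h,x:x+w],(396,300),interpolation=cv2.INTER_CUBIC)
a=np.hstack([crop(t,398,165,92,70),crop(t,280,165)])
b=np.hstack([crop(s,325,115),crop(t,172,178,126,95)])
cv2.imwrite("pics/crops.png",np.vstack([a,b]))
```

```text
(no output)
```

View pics/crops.png

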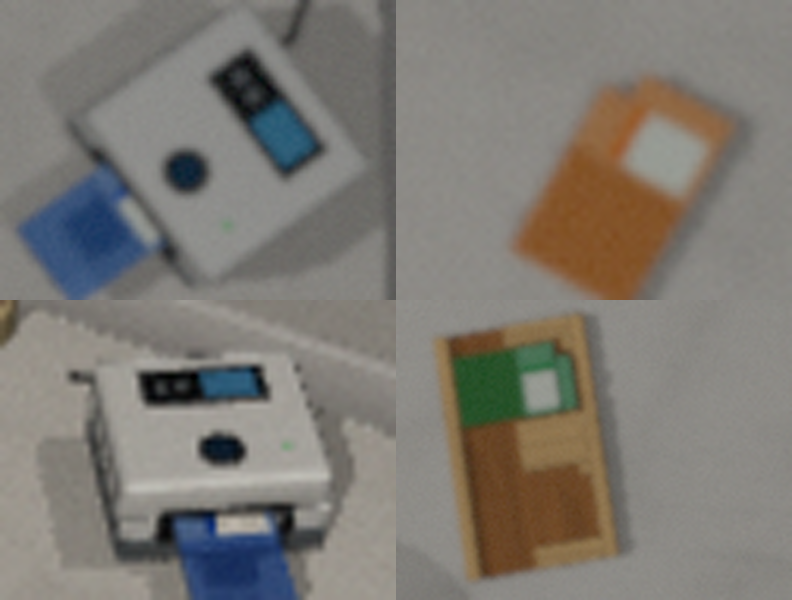

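The crop confirms the choice: the full-size blue plate sits in the slot, with its label at the slot and its clear end outward. The orange notch is at the upper left of its label end. In the tray, the +x side is image-right and the empty well is the lower one. Next I measure the poses by fitting silhouettes in both views, with depth as a check.

```bash
cat > h.py <<'E'
import cv2,numpy as np
from scipy.optimize import minimize
def box(L,W,z0,z1): return np.array([[x,y,z] for x in(-L/2,L/2) for y in(-W/2,W/2) for z in(z0,z1)])
def proj(c,P): return cv2.projectPoints(P.astype(float),c["rvec"],c["tvec"],c["camera_matrix"],None)[0][:,0]
def world(c,m=None):
    "world xyz image from depth"
    K=c["camera_matrix"];R=cv2.Rodrigues(c["rvec"])[0]
    v,u=np.indices(c["depth"].shape);d=c["depth"]
    P=np.stack([(u-K[0,2])/K[0,0]*d,(v-K[1,2])/K[1,1]*d,d],-1)
    W=(P-c["tvec"].ravel())@R; W[d==0]=np.nan; return W
def place(B,p):
    c,s=np.cos(p[2]),np.sin(p[2]); return B@np.array([[c,s,0],[-s,c,0],[0,0,1]])+[p[0],p[1],0]
def biggest(m):
    n,l,st,_=cv2.connectedComponentsWithStats(m.astype(np.uint8)); return l==1+np.argmax(st[1:,4])
def hullmask(m):
    h=cv2.convexHull(np.argwhere(biggest(m))[:,::-1].astype(np.int32)); o=np.zeros(m.shape,np.uint8); cv2.fillConvexPoly(o,h,1); return o
def sil(c,B,p):
    q=proj(c,place(B,p)); h=cv2.convexHull(q.astype(np.float32))
    o=np.zeros((1600,2560),np.uint8); cv2.fillConvexPoly(o,np.round((h*4+1.5)*16).astype(np.int32),255,shift=4)
    return cv2.resize(o,(640,400),interpolation=cv2.INTER_AREA)/255.
def fit(cams_masks,B,p0):
    f=lambda p:sum(np.abs(sil(c,B,p)-m).sum()/m.sum() for c,m in cams_masks)
    best=None
    for k in range(3):
        s=np.array([p0]+[np.array(p0)+d for d in np.diag([.008,.008,.08])/(k+1)])
        r=minimize(f,p0,method="Nelder-Mead",options=dict(initial_simplex=s,xatol=1e-5,fatol=1e-5)); p0=r.x
    return r.x,r.fun
E
python3 - <<'E'
from h import *
C={n:dict(np.load(f"{n}0.npz")) for n in("top","scene")}
H={n:cv2.cvtColor(c["image"],cv2.COLOR_RGB2HSV) for n,c in C.items()}
W={n:world(c) for n,c in C.items()}
roi={"orange":{"top":(295,340,170,225),"scene":(290,335,185,230)},"tray":{"top":(175,250,172,272),"scene":(230,335,250,325)}}
def win(n,r):
    m=np.zeros((400,640),bool);m[r[2]:r[3],r[0]:r[1]]=1;return m
for o,B in(("orange",box(.09,.054,0,.008)),("tray",box(.118,.19,0,.009))):
    cm={}
    for n in C:
        w=win(n,roi[o][n]); m=w&(H[n][:,:,1]>(75 if o=="tray" else 110))&((W[n][:,:,2]<.03))
        if o=="orange": m&=(H[n][:,:,0]<20)
        cm[n]=(C[n],hullmask(m)); P=W[n][biggest(m)]
        print(o,n,m.sum(),"med",np.nanmedian(P,0).round(4), "desk z",np.nanmedian(W[n][w&~m][:,2]).round(4))
    p0=[*np.nanmedian(P,0)[:2],-.6 if o=="orange" else -1.45]
    for k in(["top"],["scene"],["top","scene"]):
        p,f=fit([cm[n] for n in k],B,p0); print("  ",k,p.round(4),round(f,3))
# reader top + blue
for n,r in(("top",(395,490,160,245)),("scene",(330,390,115,175))):
    w=win(n,r); z=W[n][:,:,2]; m=w&(z>.051)&(z<.066); m=biggest(m); P=W[n][m]
    rc=cv2.minAreaRect(P[:,:2].astype(np.float32)*1000); print("reader",n,rc,np.nanmedian(P[:,2]))
    b=biggest(w&(H[n][:,:,0]>100)&(H[n][:,:,0]<125)&(H[n][:,:,1]>120)&(z<.04)); P=W[n][b]
    rc=cv2.minAreaRect(P[:,:2].astype(np.float32)*1000); print("blue",n,rc,np.nanmedian(P[:,2]),b.sum())
E
```

```text
orange top 565 med [0.5913 0.0029 0.008 ] desk z 0.0001
orange scene 400 med [0.5914 0.0038 0.0074] desk z -0.0006
   ['top'] [ 0.602  -0.0031 -0.5171] 0.104
   ['scene'] [ 0.6    -0.0038 -0.5014] 0.068
   ['top', 'scene'] [ 0.6013 -0.003  -0.5152] 0.191
tray top 3462 med [0.5248 0.2529 0.0071] desk z 0.0
tray scene 3396 med [0.5226 0.2551 0.0065] desk z -0.0007
   ['top'] [ 0.5305  0.2504 -1.3932] 0.023
   ['scene'] [ 0.5294  0.2497 -1.3899] 0.018
   ['top', 'scene'] [ 0.5298  0.2501 -1.3908] 0.045
reader top ((593.679443359375, -312.862548828125), (115.79967498779297, 111.0308609008789), 36.112632751464844) 0.05762166660914629
blue top ((544.338134765625, -243.23489379882812), (47.462852478027344, 57.334381103515625), 33.96971893310547) 0.02715549875585112 405
reader scene ((592.93994140625, -309.98736572265625), (114.84669494628906, 112.29061889648438), 36.79414367675781) 0.057285485822841924
blue scene ((544.388671875, -245.54183959960938), (55.15394592285156, 70.89836883544922), 30.380578994750977) 0.026808476979397082 210
```

Run:
```python
from h import *
C={n:dict(np.load(f"{n}0.npz")) for n in("top","scene")}
H={n:cv2.cvtColor(c["image"],cv2.COLOR_RGB2HSV) for n,c in C.items()}
W={n:world(c) for n,c in C.items()}
def win(r):
    m=np.zeros((400,640),bool);m[r[2]:r[3],r[0]:r[1]]=1;return m
def run(o,cm,B,p0):
    for k in(["top"],["scene"],["top","scene"]):
        p,f=fit([cm[n] for n in k],B,p0); print(o,k,p.round(4),round(f,3))
    return p
cm={}
for n,r in dict(top=(295,340,170,225),scene=(290,335,185,230)).items():
    w=win(r);z=W[n][:,:,2]; m=w&((z>.004)|((H[n][:,:,1]>60)&(H[n][:,:,0]<25))); cm[n]=(C[n],hullmask(m)); print(biggest(m).sum())
run("orange",cm,box(.09,.054,0,.008),[.601,-.003,-.515])
cm={}
for n,r in dict(top=(395,490,160,245),scene=(330,390,115,175)).items():
    z=W[n][:,:,2]; cm[n]=(C[n],hullmask(win(r)&(z>.053)&(z<.066)))
p=run("reader",cm,box(.11,.116,.056,.058),[.5935,-.312,-.94])
c,s=np.cos(p[2]),np.sin(p[2])
for n,r in dict(top=(395,450,195,245),scene=(345,385,145,172)).items():
    z=W[n][:,:,2]; b=biggest(win(r)&(H[n][:,:,0]>100)&(H[n][:,:,0]<125)&(H[n][:,:,1]>90)&(z>.018)&(z<.036)); P=W[n][b]
    d=P[:,:2]-p[:2]; X=d@[c,s];Y=d@[-s,c]
    print("blue in reader frame",n,b.sum(),"x",np.percentile(X,[1,3,50,97]).round(4))
    for lo in(-.115,-.105,-.095,-.085,-.075):
        k=(X>lo)&(X<lo+.01)
        if k.sum()>4: print(round(lo+.005,3),k.sum(),Y[k].min().round(4),Y[k].max().round(4))
# other things near
for n in("top",):
    for nm,(u,v) in dict(smallblue=(371,184),pink=(444,273),roll=(352,126),pad=(387,299),pen=(311,288),marker=(207,301)).items(): print(nm,W[n][v,u].round(3))
```

```text
836
516
orange ['top'] [ 0.6008 -0.0031 -0.5197] 0.08
orange ['scene'] [ 0.599  -0.0038 -0.5287] 0.085
orange ['top', 'scene'] [ 0.6003 -0.0031 -0.509 ] 0.177
reader ['top'] [ 0.5933 -0.3118 -0.9464] 0.025
reader ['scene'] [ 0.5918 -0.3072 -0.9501] 0.052
reader ['top', 'scene'] [ 0.5934 -0.3107 -0.9447] 0.121
blue in reader frame top 486 x [-0.1126 -0.1117 -0.0861 -0.0571]
-0.11 73 -0.0245 0.0243
-0.1 89 -0.0251 0.0248
-0.09 93 -0.0259 0.0252
-0.08 93 -0.0253 0.0253
-0.07 86 -0.0258 0.0251
blue in reader frame scene 242 x [-0.1155 -0.1142 -0.0866 -0.0502]
-0.11 44 -0.0251 0.0253
-0.1 40 -0.027 0.0234
-0.09 35 -0.0268 0.0249
-0.08 38 -0.0276 0.0259
-0.07 36 -0.027 0.0254
smallblue [ 0.631 -0.133  0.009]
pink [ 0.418 -0.307  0.004]
roll [ 0.777 -0.087  0.   ]
pad [ 0.357 -0.169  0.019]
pen [0.38  0.01  0.007]
marker [0.348 0.253 0.025]
```

```bash
cat > go.py <<'E'
import sys,numpy as np
from scipy.spatial.transform import Rotation as Ro
from station import ctrl
# usage: go.py x y z phi [x y z phi ...]  (m, rad): increments from measured pose
s=ctrl.read_state(); R=s["tcp_rot"]; p=s["tool_pos"]
a=np.array(sys.argv[1:],float).reshape(-1,4)
print("t",round(s["t"],2),"p",p.round(4),"gap",round(s["finger_gap"],4),"F",s["contact_force"].round(1),"gf",round(s["gripper_force"],1),"tilt",R[:,2].round(4),"phi",round(np.arctan2(R[1,0],R[0,0]),4))
for x,y,z,f in a:
    c,n=np.cos(f),np.sin(f); T=np.array([[c,n,0],[n,-c,0],[0,0,-1]])
    print(((np.array([x,y,z])-p)@R*1000).round(1).tolist(),Ro.from_matrix(R.T@T).as_rotvec().round(4).tolist())
E
python3 go.py .42 .35 .25 2.6  .53 .05 .22 2.3  .5366 -.2327 .12 2.195
```

```text
t 0.1 p [0.1621 0.6546 0.2545] gap 0.088 F [-0.3 -0.9  0.7] gf 0.0 tilt [-6.e-04 -2.e-03 -1.e+00] phi 2.8988
[-323.6, -233.7, 4.9] [-0.002, 0.0002, 0.2988]
[-502.5, -498.4, 35.5] [-0.002, 0.0005, 0.5988]
[-576.8, -771.0, 136.0] [-0.002, 0.0006, 0.7038]
```

Request:
{"op": "jog_arm", "data": {"increments": [[[-80, -58, 2], [0, 0, 0.08], 88], [[-160, -116, 4], [0, 0, 0.15], 88], [[-240, -175, 5], [0, 0, 0.22], 88], [[-324, -234, 5], [0, 0, 0.3], 88], [[-324, -234, 5], [0, 0, 0.3], 88], [[-324, -234, 5], [0, 0, 0.3], 88], [[-324, -234, 5], [0, 0, 0.3], 88], [[-324, -234, 5], [0, 0, 0.3], 88], [[-324, -234, 5], [0, 0, 0.3], 88], [[-324, -234, 5], [0, 0, 0.3], 88]]}}

```text
t: 1.1
tool_pos: [0.421, 0.3491, 0.2503]
tcp_rot: [[-0.855, 0.519, -0.001], [0.519, 0.855, -0.0], [0.001, -0.001, -1.0]]
contact_force: [-1.0, 0.3, 0.0]
finger_gap: 0.0883
gripper_force: 0.0
```

```bash
python3 go.py .53 .05 .22 2.35  .5366 -.2327 .12 2.195
```

```text
t 1.1 p [0.421  0.3491 0.2503] gap 0.0883 F [-1.   0.3  0. ] gf 0.0 tilt [-1.e-03 -1.e-04 -1.e+00] phi 2.5955
[-248.5, -198.9, 30.2] [-0.0007, -0.0007, 0.2455]
[-401.1, -437.0, 130.2] [-0.0007, -0.0007, 0.4005]
```

Request:
{"op": "jog_arm", "data": {"increments": [[[-248, -199, 30], [0, 0, 0.24], 88], [[-248, -199, 30], [0, 0, 0.24], 88], [[-248, -199, 30], [0, 0, 0.24], 88], [[-248, -199, 30], [0, 0, 0.24], 88], [[-248, -199, 30], [0, 0, 0.24], 88], [[-401, -437, 130], [0, 0, 0.4], 88], [[-401, -437, 130], [0, 0, 0.4], 88], [[-401, -437, 130], [0, 0, 0.4], 88], [[-401, -437, 130], [0, 0, 0.4], 88], [[-401, -437, 130], [0, 0, 0.4], 88]]}}

```text
t: 2.1
tool_pos: [0.5284, -0.1215, 0.1537]
tcp_rot: [[-0.589, 0.808, 0.0], [0.808, 0.589, 0.001], [0.0, 0.001, -1.0]]
contact_force: [0.7, 0.6, -0.1]
finger_gap: 0.0874
gripper_force: 0.0
```

```bash
python3 go.py .5366 -.2327 .12 2.195
```

```text
t 2.1 p [ 0.5284 -0.1215  0.1537] gap 0.0874 F [ 0.7  0.6 -0.1] gf 0.0 tilt [ 3.e-04  6.e-04 -1.e+00] phi 2.2012
[-94.7, -59.0, 33.6] [0.0006, -0.0003, 0.0062]
```

Request:
{"op": "jog_arm", "data": {"increments": [[[-48, -30, 15], [0, 0, 0.006], 88], [[-80, -50, 25], [0, 0, 0.006], 88], [[-80, -50, 25], [0, 0, 0.006], 88], [[-80, -50, 25], [0, 0, 0.006], 88]]}}

```text
t: 2.5
tool_pos: [0.5347, -0.2148, 0.1284]
tcp_rot: [[-0.582, 0.813, -0.001], [0.813, 0.582, 0.002], [0.002, -0.0, -1.0]]
contact_force: [0.3, 1.3, 0.2]
finger_gap: 0.0877
gripper_force: 0.0
```

```bash
python3 go.py .5366 -.2327 .12 2.195 .5366 -.2327 .039 2.195
python3 - <<'E'
from station import capture
import cv2
from h import *
i=[]
for n,(x,y,w,h) in dict(top=(380,150,120,100),scene=(310,90,120,100)).items():
    c=capture(n)["image"][:,:,::-1]; i.append(cv2.resize(c[y:y+h,x:x+w],(396,330),interpolation=cv2.INTER_CUBIC))
cv2.imwrite("pics/pre.png",np.hstack(i))
E
```

```text
t 2.5 p [ 0.5347 -0.2148  0.1284] gap 0.0877 F [0.3 1.3 0.2] gf 0.0 tilt [-0.0015  0.0015 -1.    ] phi 2.1922
[-15.7, -8.9, 8.4] [-0.0003, -0.0021, -0.0028]
[-15.9, -8.8, 89.4] [-0.0003, -0.0021, -0.0028]
```

View pics/pre.png

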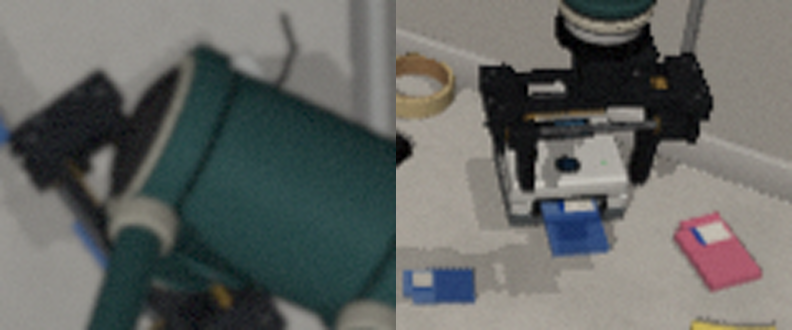

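The gripper straddles the blue plate in line with the slot, with the pink and small blue plates clear of the fingers. Next I go over the grasp point and down.

Request:
{"op": "jog_arm", "data": {"increments": [[[-15.8, -8.9, 20], [0, -0.002, -0.003], 88], [[-15.8, -8.9, 45], [0, -0.002, -0.003], 88], [[-15.8, -8.9, 70], [0, -0.002, -0.003], 88], [[-15.8, -8.9, 70], [0, -0.002, -0.003], 88], [[-15.8, -8.9, 70], [0, -0.002, -0.003], 88]]}}

```text
t: 3.1
tool_pos: [0.5368, -0.232, 0.0596]
tcp_rot: [[-0.587, 0.81, 0.001], [0.81, 0.587, -0.001], [-0.001, -0.0, -1.0]]
contact_force: [1.0, -0.3, -0.2]
finger_gap: 0.0877
gripper_force: 0.0
```

```bash
python3 go.py .5366 -.2327 .039 2.195
```

```text
t 3.1 p [ 0.5368 -0.232   0.0596] gap 0.0877 F [ 1.  -0.3 -0.2] gf 0.0 tilt [ 6.0e-04 -1.1e-03 -1.0e+00] phi 2.198
[-0.4, -0.6, 20.6] [-0.0002, 0.0012, 0.003]
```

Request:
{"op": "jog_arm", "data": {"increments": [[[-0.4, -0.6, 10], [0, 0, -0.002], 88], [[-0.4, -0.6, 20.5], [0, 0, -0.002], 88], [[-0.4, -0.6, 20.5], [0, 0, -0.002], 88], [[-0.4, -0.6, 20.5], [0, 0, -0.002], 70], [[-0.4, -0.6, 20.5], [0, 0, -0.002], 50], [[-0.4, -0.6, 20.5], [0, 0, -0.002], 45], [[-0.4, -0.6, 20.5], [0, 0, -0.002], 45], [[-0.4, -0.6, 20.5], [0, 0, -0.002], 45], [[-0.4, -0.6, 20.5], [0, 0, -0.002], 45]], "grip_force": 10}}

```text
t: 4.0
tool_pos: [0.5366, -0.2346, 0.0391]
tcp_rot: [[-0.587, 0.81, 0.002], [0.81, 0.587, -0.002], [-0.003, 0.0, -1.0]]
contact_force: [-0.5, 0.4, 0.9]
finger_gap: 0.0539
gripper_force: 9.9
```

```bash
python3 go.py .5366 -.2327 .039 2.195
```

```text
t 4.0 p [ 0.5366 -0.2346  0.0391] gap 0.0539 F [-0.5  0.4  0.9] gf 9.9 tilt [ 0.0016 -0.0019 -1.    ] phi 2.1977
[1.6, 1.1, 0.1] [0.0002, 0.0025, 0.0027]
```

Request:
{"op": "jog_arm", "data": {"increments": [[[0, 0, 0], [0, 0, 0], 45], [[0, 0, 0], [0, 0, 0], 45], [[0, 0, -1], [0, 0, 0], 45], [[12, 0, -1], [0, 0, 0], 45], [[26, 0, -1], [0, 0, 0], 45], [[42, 0, -1], [0, 0, 0], 45], [[56, 0, -2], [0, 0, 0], 45], [[60, 0, -20], [0, 0, 0], 45], [[60, 0, -50], [0, 0, 0], 45], [[60, 0, -80], [0, 0, 0], 45]], "grip_force": 30}}

```text
t: 5.0
tool_pos: [0.4994, -0.1841, 0.1186]
tcp_rot: [[-0.587, 0.809, -0.001], [0.809, 0.587, -0.001], [0.0, -0.001, -1.0]]
contact_force: [-0.2, -0.6, -0.5]
finger_gap: 0.0532
gripper_force: 29.9
```

```bash
python3 go.py .53 0 .13 2.0
```

```text
t 5.0 p [ 0.4994 -0.1841  0.1186] gap 0.0532 F [-0.2 -0.6 -0.5] gf 29.9 tilt [-1.1e-03 -6.0e-04 -1.0e+00] phi 2.1987
[131.0, 132.9, -11.5] [-0.0013, -0.0, 0.1987]
```

Request:
{"op": "jog_arm", "data": {"increments": [[[30, 35, -5], [0, 0, 0.05], 45], [[60, 70, -8], [0, 0, 0.1], 45], [[95, 100, -10], [0, 0, 0.15], 45], [[131, 133, -11], [0, 0, 0.2], 45], [[131, 133, -11], [0, 0, 0.2], 45], [[131, 133, -11], [0, 0, 0.2], 45], [[131, 133, -11], [0, 0, 0.2], 45]]}}

```text
t: 5.7
tool_pos: [0.5312, -0.0019, 0.1292]
tcp_rot: [[-0.415, 0.91, 0.001], [0.91, 0.415, -0.002], [-0.002, -0.0, -1.0]]
contact_force: [-0.0, -0.4, -1.1]
finger_gap: 0.0535
gripper_force: 29.9
```

```bash
python3 go.py .4773 .2653 .10 1.7506
```

```text
t 5.7 p [ 0.5312 -0.0019  0.1292] gap 0.0535 F [-0.  -0.4 -1.1] gf 29.9 tilt [ 7.0e-04 -2.1e-03 -1.0e+00] phi 1.9984
[265.5, 61.8, 28.6] [0.0, 0.0022, 0.2478]
```

Request:
{"op": "jog_arm", "data": {"increments": [[[45, 10, 4], [0, 0, 0.05], 45], [[90, 21, 8], [0, 0, 0.1], 45], [[135, 32, 12], [0, 0, 0.15], 45], [[180, 42, 16], [0, 0, 0.2], 45], [[225, 52, 20], [0, 0, 0.248], 45], [[265, 62, 28], [0, 0.002, 0.248], 45], [[265, 62, 28], [0, 0.002, 0.248], 45], [[265, 62, 28], [0, 0.002, 0.248], 45], [[265, 62, 28], [0, 0.002, 0.248], 45]]}}

```text
t: 6.6
tool_pos: [0.4791, 0.2635, 0.1008]
tcp_rot: [[-0.176, 0.984, 0.0], [0.984, 0.176, -0.0], [-0.0, 0.0, -1.0]]
contact_force: [-0.4, -0.1, -0.4]
finger_gap: 0.0536
gripper_force: 29.9
```

```bash
python3 go.py .4773 .2653 .06 1.7506
python3 - <<'E'
from station import capture
import cv2
from h import *
i=[]
for n,(x,y,w,h) in dict(top=(160,150,120,130),scene=(220,180,120,130)).items():
    c=capture(n); np.savez(f"{n}1.npz",**c); c=c["image"][:,:,::-1]; i.append(cv2.resize(c[y:y+h,x:x+w],(396,429),interpolation=cv2.INTER_CUBIC))
cv2.imwrite("pics/tray1.png",np.hstack(i))
E
```

```text
t 6.6 p [0.4791 0.2635 0.1008] gap 0.0536 F [-0.4 -0.1 -0.4] gf 29.9 tilt [ 3.e-04 -4.e-04 -1.e+00] phi 1.7481
[2.1, -1.5, 40.8] [0.0003, 0.0005, -0.0025]
```

View pics/tray1.png

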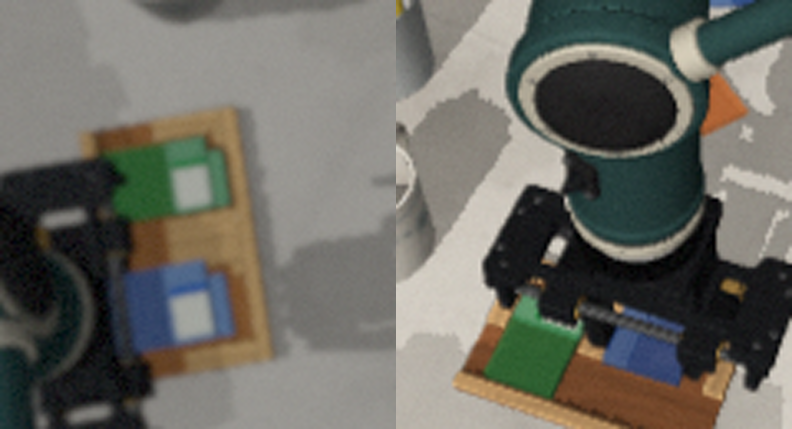

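The blue plate hangs over the empty well with its notch towards the filled corner, and its label end is visible in the top view at about (232,245). I measure how it sits in the hand.

Run:
```python
from h import *
from station import ctrl
s=ctrl.read_state(); p=s["tool_pos"]; R=s["tcp_rot"]
c=dict(np.load("top1.npz")); W=world(c); H=cv2.cvtColor(c["image"],cv2.COLOR_RGB2HSV)
z=W[:,:,2]; m=np.zeros(z.shape,bool); m[215:275,190:260]=1
b=biggest(m&(z>.07)&(z<.11)&((H[:,:,0]>95)&(H[:,:,0]<130)&(H[:,:,1]>60)|(H[:,:,1]<40)&(H[:,:,2]>110)))
P=W[b]; ex=-R[:,0]; ey=R[:,1] ; d=P-p
# plate frame: x=-toolx ; y: z up -> y = z x x
ex=-R[:,0]; ey=np.cross([0,0,1],ex); X=d@ex; Y=d@ey
print(b.sum(),"z pct",np.percentile(P[:,2],[5,50,95]).round(4),"Xmax",np.percentile(X,[95,98,100]).round(4))
for lo in np.arange(-.028,.028,.008):
    k=(Y>=lo)&(Y<lo+.008); print(round(lo+.004,3),k.sum(),np.sort(X[k])[-3:].round(4) if k.sum()>3 else "")
for lo in np.arange(.01,.07,.01):
    k=(X>=lo)&(X<lo+.01); print("x",round(lo+.005,3),k.sum(),(Y[k].min().round(4),Y[k].max().round(4),np.median(P[k,2]).round(4)) if k.sum()>3 else "")
```

```text
627 z pct [0.0861 0.089  0.0917] Xmax [0.0679 0.0702 0.0729]
-0.024 61 [0.0696 0.0701 0.0729]
-0.016 103 [0.0703 0.0704 0.0713]
-0.008 102 [0.0703 0.0708 0.0725]
0.0 99 [0.0708 0.0709 0.0714]
0.008 101 [0.0694 0.0696 0.0709]
0.016 95 [0.0662 0.0687 0.0707]
0.024 65 [0.0569 0.0581 0.0592]
x 0.015 101 (np.float64(-0.0251), np.float64(0.0272), np.float64(0.0894))
x 0.025 101 (np.float64(-0.0248), np.float64(0.0259), np.float64(0.0884))
x 0.035 91 (np.float64(-0.0252), np.float64(0.0262), np.float64(0.0893))
x 0.045 101 (np.float64(-0.0256), np.float64(0.0261), np.float64(0.089))
x 0.055 95 (np.float64(-0.0252), np.float64(0.0252), np.float64(0.0892))
x 0.065 75 (np.float64(-0.0241), np.float64(0.0169), np.float64(0.0886))
```

```bash
python3 go.py .4775 .2670 .035 1.7496
```

```text
t 6.7 p [0.4793 0.2635 0.101 ] gap 0.0537 F [-0.   0.1 -1. ] gf 29.9 tilt [ 8.e-04  0.e+00 -1.e+00] phi 1.7473
[3.8, -1.2, 66.0] [0.0008, 0.0001, -0.0023]
```

Request:
{"op": "jog_arm", "data": {"increments": [[[2, -0.6, 20], [0, 0, -0.002], 45], [[3.8, -1.2, 40], [0, 0, -0.002], 45], [[3.8, -1.2, 56], [0, 0, -0.002], 45], [[3.8, -1.2, 66], [0, 0, -0.002], 45], [[3.8, -1.2, 66], [0, 0, -0.002], 45], [[3.8, -1.2, 66], [0, 0, -0.002], 45], [[3.8, -1.2, 66], [0, 0, -0.002], 45]]}}

```text
t: 7.4
tool_pos: [0.4778, 0.2689, 0.0359]
tcp_rot: [[-0.18, 0.984, 0.002], [0.984, 0.18, 0.001], [0.001, 0.002, -1.0]]
contact_force: [-0.1, 0.0, -0.7]
finger_gap: 0.0533
gripper_force: 29.9
```

```bash
python3 go.py .4775 .2670 .0245 1.7496
python3 - <<'E'
from station import capture,ctrl
import numpy as np
print(np.mean([(capture("top") and ctrl.read_state()["tool_pos"]) for _ in range(4)],0).round(4))
E
```

```text
t 7.4 p [0.4778 0.2689 0.0359] gap 0.0533 F [-0.1  0.  -0.7] gf 29.9 tilt [ 0.0022  0.0011 -1.    ] phi 1.7513
[-1.8, -0.7, 11.4] [0.0024, -0.0007, 0.0017]
[0.4776 0.2691 0.0359]
```

Request:
{"op": "jog_arm", "data": {"increments": [[[-2, -0.6, 0], [0, 0, 0], 45], [[-2, -0.6, 2], [0, 0, 0], 45], [[-2, -0.6, 4], [0, 0, 0], 45], [[-2, -0.6, 6], [0, 0, 0], 45], [[-2, -0.6, 8], [0, 0, 0], 45], [[-2, -0.6, 9], [0, 0, 0], 45], [[-2, -0.6, 9], [0, 0, 0], 45]]}}

```text
t: 8.3
tool_pos: [0.4764, 0.2666, 0.0256]
tcp_rot: [[-0.18, 0.984, 0.0], [0.984, 0.18, 0.0], [-0.0, 0.0, -1.0]]
contact_force: [-0.4, 0.1, -0.6]
finger_gap: 0.0535
gripper_force: 29.9
```

```bash
python3 go.py .4775 .2670 .0235 1.7496
python3 - <<'E'
from station import capture
import cv2
from h import *
i=[]
for n,(x,y,w,h) in dict(top=(170,180,90,97),scene=(230,240,110,85)).items():
    c=capture(n); np.savez(f"{n}2.npz",**c); c=c["image"][:,:,::-1]; i.append(cv2.resize(c[y:y+h,x:x+w],(396,429),interpolation=cv2.INTER_CUBIC))
cv2.imwrite("pics/tray2.png",np.hstack(i))
E
```

```text
t 8.3 p [0.4764 0.2666 0.0256] gap 0.0535 F [-0.4  0.1 -0.6] gf 29.9 tilt [ 0.  0. -1.] phi 1.7518
[0.2, 1.2, 2.1] [0.0, 0.0, 0.0022]
```

View pics/tray2.png

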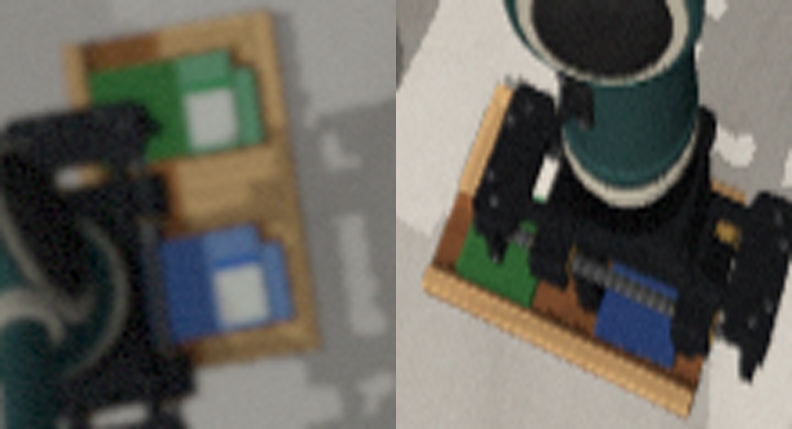

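The blue plate sits inside the well, below the rim, with its notch around the filled corner and no contact force. I lower it the last few millimetres until it touches.

Request:
{"op": "jog_arm", "data": {"increments": [[[0, 0.6, 1], [0, 0, 0], 45], [[0, 0.6, 2], [0, 0, 0], 45], [[0, 0.6, 2.6], [0, 0, 0], 45], [[0, 0.6, 2.6], [0, 0, 0], 45], [[0, 0.6, 2.6], [0, 0, 0], 45]]}}

```text
t: 8.9
tool_pos: [0.4773, 0.2669, 0.0236]
tcp_rot: [[-0.18, 0.984, 0.001], [0.984, 0.18, 0.0], [0.0, 0.001, -1.0]]
contact_force: [-0.2, -0.4, 2.0]
finger_gap: 0.0533
gripper_force: 29.9
```

```bash
python3 go.py .4775 .2670 .0235 1.7496
```

```text
t 8.9 p [0.4773 0.2669 0.0236] gap 0.0533 F [-0.2 -0.4  2. ] gf 29.9 tilt [ 8.e-04  4.e-04 -1.e+00] phi 1.7518
[0.1, 0.2, 0.1] [0.0009, -0.0002, 0.0022]
```

Contact at 2 N, so the plate is on the floor. I ease the grip, open a little, hold, then lift.

Request:
{"op": "jog_arm", "data": {"increments": [[[0, 0, 0], [0, 0, 0], 50], [[0, 0, 0], [0, 0, 0], 54], [[0, 0, 0], [0, 0, 0], 57], [[0, 0, 0], [0, 0, 0], 61], [[0, 0, 0], [0, 0, 0], 64], [[0, 0, 0], [0, 0, 0], 64], [[0, 0, -5], [0, 0, 0], 64], [[0, 0, -20], [0, 0, 0], 64], [[0, 0, -50], [0, 0, 0], 64], [[0, 0, -90], [0, 0, 0], 64]], "grip_force": 5}}

```text
t: 9.9
tool_pos: [0.4758, 0.2661, 0.1135]
tcp_rot: [[-0.18, 0.984, -0.003], [0.984, 0.18, -0.001], [-0.001, -0.003, -1.0]]
contact_force: [0.9, 0.4, -0.1]
finger_gap: 0.0641
gripper_force: 0.0
```

```bash
python3 go.py .45 .10 .2 2.2
```

```text
t 9.9 p [0.4758 0.2661 0.1135] gap 0.0641 F [ 0.9  0.4 -0.1] gf 0.0 tilt [-0.0026 -0.0013 -1.    ] phi 1.7518
[-158.8, -55.5, -86.2] [-0.003, 0.0002, -0.4482]
```

Request:
{"op": "jog_arm", "data": {"increments": [[[-45, -15, -30], [0, 0, -0.13], 70], [[-85, -30, -60], [0, 0, -0.26], 80], [[-125, -43, -86], [0, 0, -0.38], 88], [[-159, -55, -86], [0, 0, -0.45], 88], [[-159, -55, -86], [0, 0, -0.45], 88], [[-159, -55, -86], [0, 0, -0.45], 88]]}}

```text
t: 10.5
tool_pos: [0.4519, 0.0999, 0.2007]
tcp_rot: [[-0.587, 0.809, 0.003], [0.809, 0.587, 0.001], [-0.001, 0.003, -1.0]]
contact_force: [-0.0, 0.2, -0.2]
finger_gap: 0.0875
gripper_force: 0.0
```

Run:
```python
from h import *
from station import capture
c=capture("top"); s=capture("scene")
i=[cv2.resize(q["image"][y:y+h,x:x+w,::-1],(396,429),interpolation=cv2.INTER_CUBIC) for q,(x,y,w,h) in((c,(170,165,100,108)),(s,(225,245,115,85)))]
cv2.imwrite("pics/placed.png",np.hstack(i))
W=world(c);H=cv2.cvtColor(c["image"],cv2.COLOR_RGB2HSV);z=W[:,:,2]
for n,(h0,h1) in dict(blue=(100,130),green=(50,90)).items():
    m=np.zeros(z.shape,bool); m[175:270,185:250]=1; b=biggest(m&(H[:,:,0]>h0)&(H[:,:,0]<h1)&(H[:,:,1]>70)); P=W[b]; print(n,b.sum(),np.percentile(P[:,2],[5,50,95]).round(4))
    if n=="blue": cm=(c,hullmask(b))
def plate():
    B=[[-.045,-.027],[.045,-.027],[.045,.015],[.033,.027],[-.045,.027]]
    return np.array([[x,y,zz] for x,y in B for zz in(0,.008)])
print("blue",fit([cm],plate()+[0,0,.004],[.482,.2416,-1.392]), "want .482 .2416 -1.392")
D={n:dict(np.load(f"{n}0.npz")) for n in("top","scene")}; cms={}
for n,r in dict(top=(295,340,170,225),scene=(290,335,185,230)).items():
    d=D[n];W=world(d);H=cv2.cvtColor(d["image"],cv2.COLOR_RGB2HSV);w=np.zeros(z.shape,bool);w[r[2]:r[3],r[0]:r[1]]=1
    # colour distance from the desk
    L=cv2.cvtColor(d["image"],cv2.COLOR_RGB2LAB).astype(float); bg=np.median(L[w],0) if 0 else np.median(np.concatenate([L[r[2],r[0]:r[1]],L[r[3],r[0]:r[1]]]),0)
    m=w&((np.abs(L-bg)[:,:,1:].sum(2)>12)); cms[n]=(d,hullmask(m)); print(n,m.sum())
for k in(["top"],["scene"],["top","scene"]): print("orange",k,fit([cms[n] for n in k],plate(),[.601,-.003,-.515]))
```

```text
blue 81 [0.0088 0.0131 0.5338]
green 562 [nan nan nan]
blue (array([ 0.51242887,  0.25248032, -1.61899711]), np.float64(7.579481085363438)) want .482 .2416 -1.392
top 708
scene 451
orange ['top'] (array([ 0.60145775, -0.00266029, -0.5200404 ]), np.float64(0.05688107018508338))
orange ['scene'] (array([ 0.59959666, -0.00314307, -0.5131877 ]), np.float64(0.0562708102108768))
orange ['top', 'scene'] (array([ 0.60082714, -0.00310917, -0.51962733]), np.float64(0.12782329083987676))
```

View pics/placed.png

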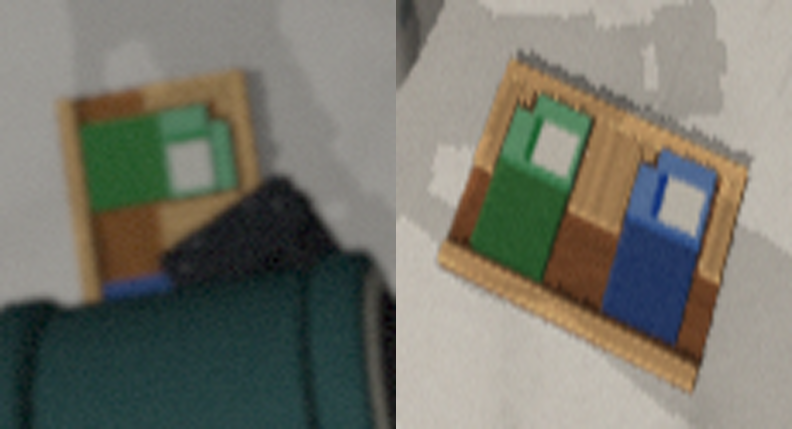

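The scene view shows the blue plate flat in the well, notch at the filled corner, like the green one. On to the orange plate at (0.601, -0.003), yaw -0.518.

```bash
python3 go.py .5799 .0089 .10 2.6236
```

```text
t 10.6 p [0.4517 0.1011 0.1995] gap 0.0883 F [ 0.6  0.8 -0.2] gf 0.0 tilt [ 1.e-03  9.e-04 -1.e+00] phi 2.2013
[-150.1, 49.1, 99.6] [0.0013, 0.0002, -0.4223]
```

Request:
{"op": "jog_arm", "data": {"increments": [[[-40, 12, 20], [0, 0, -0.13], 88], [[-80, 26, 45], [0, 0, -0.26], 88], [[-120, 39, 70], [0, 0, -0.38], 88], [[-150, 49, 99], [0, 0, -0.42], 88], [[-150, 49, 99], [0, 0, -0.42], 88], [[-150, 49, 99], [0, 0, -0.42], 88], [[-150, 49, 99], [0, 0, -0.42], 88]]}}

```text
t: 11.3
tool_pos: [0.5795, 0.0097, 0.1006]
tcp_rot: [[-0.868, 0.496, 0.0], [0.496, 0.868, 0.001], [0.0, 0.001, -1.0]]
contact_force: [-0.8, 0.0, -0.5]
finger_gap: 0.088
gripper_force: 0.0
```

```bash
python3 go.py .5799 .0089 .10 2.6236  .5799 .0089 .03 2.6236
```

```text
t 11.3 p [0.5795 0.0097 0.1006] gap 0.088 F [-0.8  0.  -0.5] gf 0.0 tilt [ 3.e-04  6.e-04 -1.e+00] phi 2.6228
[-0.7, -0.5, 0.6] [0.0007, -0.0, -0.0008]
[-0.7, -0.6, 70.6] [0.0007, -0.0, -0.0008]
```

Request:
{"op": "jog_arm", "data": {"increments": [[[-0.7, -0.5, 35], [0, 0, -0.001], 88], [[-0.7, -0.5, 60], [0, 0, -0.001], 88], [[-0.7, -0.5, 72], [0, 0, -0.001], 88], [[-0.7, -0.5, 72], [0, 0, -0.001], 88], [[-0.7, -0.5, 72], [0, 0, -0.001], 88]]}}

```text
t: 11.8
tool_pos: [0.5809, 0.0081, 0.0298]
tcp_rot: [[-0.869, 0.495, 0.003], [0.495, 0.869, 0.0], [-0.002, 0.002, -1.0]]
contact_force: [-0.5, -0.5, 0.4]
finger_gap: 0.0878
gripper_force: 0.0
```

```bash
python3 go.py .5799 .0089 .019 2.6236
```

```text
t 11.8 p [0.5809 0.0081 0.0298] gap 0.0878 F [-0.5 -0.5  0.4] gf 0.0 tilt [ 2.6e-03  3.0e-04 -1.0e+00] phi 2.6234
[1.3, 0.2, 10.8] [0.0015, 0.0021, -0.0002]
```

Request:
{"op": "jog_arm", "data": {"increments": [[[1, 0, 6], [0, 0, 0], 88], [[1, 0, 10.6], [0, 0, 0], 88], [[1, 0, 10.6], [0, 0, 0], 75], [[1, 0, 10.6], [0, 0, 0], 60], [[1, 0, 10.6], [0, 0, 0], 45], [[1, 0, 10.6], [0, 0, 0], 45], [[1, 0, 10.6], [0, 0, 0], 45], [[1, 0, 10.6], [0, 0, 0], 45]], "grip_force": 8}}

```text
t: 12.6
tool_pos: [0.5795, 0.008, 0.0179]
tcp_rot: [[-0.868, 0.496, 0.001], [0.496, 0.868, 0.0], [-0.001, 0.001, -1.0]]
contact_force: [-0.4, 0.3, 0.5]
finger_gap: 0.0539
gripper_force: 8.0
```

Request:
{"op": "jog_arm", "data": {"increments": [[[0, 0, 0], [0, 0, 0], 45], [[0, 0, 0], [0, 0, 0], 45], [[0, 0, -5], [0, 0, 0], 45], [[0, 0, -20], [0, 0, 0], 45], [[0, 0, -50], [0, 0, 0], 45], [[0, 0, -90], [0, 0, 0], 45], [[0, 0, -90], [0, 0, 0], 45]], "grip_force": 40}}

```text
t: 13.3
tool_pos: [0.5841, 0.0079, 0.1151]
tcp_rot: [[-0.868, 0.496, 0.013], [0.496, 0.868, -0.0], [-0.011, 0.006, -1.0]]
contact_force: [0.9, 0.4, -0.1]
finger_gap: 0.0533
gripper_force: 39.9
```

```bash
python3 go.py .5 -.18 .10 2.195
```

```text
t 13.3 p [0.5841 0.0079 0.1151] gap 0.0533 F [ 0.9  0.4 -0.1] gf 39.9 tilt [ 1.260e-02 -1.000e-04 -9.999e-01] phi 2.6228
[-20.0, -204.9, 14.0] [0.0084, 0.0095, 0.4278]
```

```bash
python3 -c "
from station import capture;capture('top');capture('scene')"; python3 go.py .5118 -.1982 .10 2.195
```

```text
t 13.4 p [0.5806 0.008  0.1101] gap 0.0535 F [-0.8 -0.  -0.8] gf 39.9 tilt [ 4.7e-03  1.0e-04 -1.0e+00] phi 2.6229
[-42.5, -213.2, 9.7] [0.0033, 0.0034, 0.4279]
```

Request:
{"op": "jog_arm", "data": {"increments": [[[-8, -40, 2], [0, 0, 0.09], 45], [[-16, -80, 4], [0, 0, 0.18], 45], [[-24, -120, 6], [0, 0, 0.27], 45], [[-32, -160, 7], [0, 0, 0.36], 45], [[-42, -200, 8], [0, 0, 0.428], 45], [[-42, -213, 8], [0, 0, 0.428], 45], [[-42, -213, 8], [0, 0, 0.428], 45], [[-42, -213, 8], [0, 0, 0.428], 45]]}}

```text
t: 14.2
tool_pos: [0.5095, -0.1969, 0.0987]
tcp_rot: [[-0.584, 0.812, -0.001], [0.812, 0.584, 0.002], [0.002, 0.0, -1.0]]
contact_force: [-0.4, 0.2, -0.0]
finger_gap: 0.0531
gripper_force: 39.9
```

```bash
python3 go.py .5118 -.1982 .041 2.195
python3 - <<'E'
from h import *
from station import capture,ctrl
c=capture("top"); s=capture("scene"); st=ctrl.read_state(); p=st["tool_pos"];R=st["tcp_rot"]
i=[cv2.resize(q["image"][y:y+h,x:x+w,::-1],(396,429),interpolation=cv2.INTER_CUBIC) for q,(x,y,w,h) in((c,(370,150,120,130)),(s,(310,90,100,108)))]
cv2.imwrite("pics/ins.png",np.hstack(i))
print(p.round(4))
ex=-R[:,0]; ey=np.cross([0,0,1],ex)
for n,q in(("top",c),("scene",s)):
    W=world(q);H=cv2.cvtColor(q["image"],cv2.COLOR_RGB2HSV);z=W[:,:,2]
    d=W-p; X=d@ex; Y=d@ey
    b=(z>.07)&(z<.11)&(np.abs(Y)<.032)&(X>.012)&(X<.09)&((H[:,:,0]<25)&(H[:,:,1]>50)|(H[:,:,2]>150)); 
    if b.sum()<20: print(n,b.sum());continue
    b=biggest(b); x,y,zz=X[b],Y[b],z[b]; print(n,b.sum(),"z",np.median(zz).round(4),"slope",np.polyfit(x,zz,1).round(4),"X",np.percentile(x,[95,98,100]).round(4))
    for lo in(.02,.03,.04,.05,.06):
        k=(x>=lo)&(x<lo+.01); print(lo+.005,k.sum(),y[k].min().round(4) if k.any() else 0,y[k].max().round(4) if k.any() else 0)
E
```

```text
t 14.2 p [ 0.5095 -0.1969  0.0987] gap 0.0531 F [-0.4  0.2 -0. ] gf 39.9 tilt [-9.0e-04  1.7e-03 -1.0e+00] phi 2.1947
[-2.5, 1.1, 57.7] [0.0002, -0.0019, -0.0003]
[ 0.5102 -0.1964  0.0992]
top 0
scene 111 z 0.0885 slope [0.0058 0.0883] X [0.0453 0.047  0.0484]
0.025 33 -0.0282 0.0146
0.034999999999999996 31 -0.0277 0.0128
0.045 17 -0.0267 0.0113
0.055 0 0 0
0.065 0 0 0
```

View pics/ins.png

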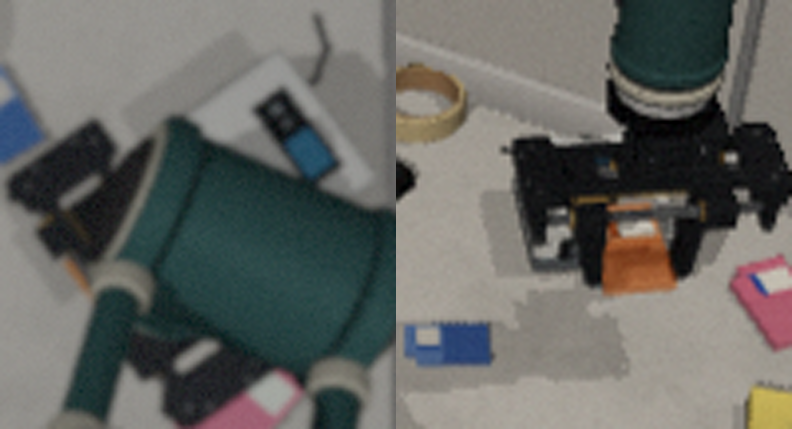

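The orange plate hangs level ahead of the slot, label end towards the reader; the pink plate lies below the fingertips' height. Next I lower it to slot height.

Request:
{"op": "jog_arm", "data": {"increments": [[[-1, 0.8, 15], [0, -0.001, 0], 45], [[-1, 0.8, 35], [0, -0.001, 0], 45], [[-1, 0.8, 50], [0, -0.001, 0], 45], [[-1, 0.8, 57], [0, -0.001, 0], 45], [[-1, 0.8, 57], [0, -0.001, 0], 45], [[-1, 0.8, 57], [0, -0.001, 0], 45]]}}

```text
t: 14.9
tool_pos: [0.5116, -0.198, 0.0425]
tcp_rot: [[-0.585, 0.811, 0.001], [0.811, 0.585, -0.0], [-0.001, 0.001, -1.0]]
contact_force: [-0.1, -0.2, 0.1]
finger_gap: 0.0535
gripper_force: 39.9
```

```bash
python3 -c "
from station import capture;capture('top')"; python3 go.py .5118 -.1982 .041 2.195 .530 -.2235 .041 2.195
```

```text
t 14.95 p [ 0.5119 -0.1983  0.043 ] gap 0.0533 F [ 0.2 -0.3 -0.6] gf 39.9 tilt [ 2.e-03 -9.e-04 -1.e+00] phi 2.195
[0.1, -0.1, 2.0] [0.0011, 0.0019, -0.0]
[-31.0, -0.1, 2.1] [0.0011, 0.0019, -0.0]
```

Request:
{"op": "jog_arm", "data": {"increments": [[[-4, 0, 1.5], [0, 0, 0], 45], [[-9, 0, 1.5], [0, 0, 0], 45], [[-14, 0, 1.5], [0, 0, 0], 45], [[-19, 0, 1.5], [0, 0, 0], 45], [[-24, 0, 1.5], [0, 0, 0], 45], [[-29, 0, 1.5], [0, 0, 0], 45], [[-34, 0, 1.5], [0, 0, 0], 45], [[-34, 0, 1.5], [0, 0, 0], 45], [[-34, 0, 1.5], [0, 0, 0], 45]]}}

```text
t: 15.85
tool_pos: [0.5312, -0.2258, 0.041]
tcp_rot: [[-0.584, 0.812, 0.001], [0.812, 0.584, -0.0], [-0.001, 0.001, -1.0]]
contact_force: [-0.0, 0.4, -0.6]
finger_gap: 0.0532
gripper_force: 39.9
```

```bash
python3 go.py .5366 -.2327 .041 2.195
```

```text
t 15.85 p [ 0.5312 -0.2258  0.041 ] gap 0.0532 F [-0.   0.4 -0.6] gf 39.9 tilt [ 9.e-04 -4.e-04 -1.e+00] phi 2.1946
[-8.8, 0.3, 0.0] [0.0005, 0.0009, -0.0004]
```

Request:
{"op": "jog_arm", "data": {"increments": [[[-3, 0, 0.5], [0, 0, 0], 45], [[-6, 0, 1], [0, 0, 0], 45], [[-9, 0, 1], [0, 0, 0], 45], [[-12, 0, 1], [0, 0, 0], 45], [[-14, 0, 1], [0, 0, 0], 45], [[-14, 0, 1], [0, 0, 0], 45]]}}

```text
t: 16.45
tool_pos: [0.539, -0.2365, 0.0398]
tcp_rot: [[-0.584, 0.812, -0.0], [0.812, 0.584, 0.001], [0.001, 0.0, -1.0]]
contact_force: [-1.6, 4.0, 0.7]
finger_gap: 0.0534
gripper_force: 40.0
```

Run:
```python
from station import capture,ctrl
import numpy as np
F=[];P=[]
for _ in range(4): capture("top"); s=ctrl.read_state(); F.append(s["contact_force"]);P.append(s["tool_pos"])
p=np.mean(P,0);F=np.mean(F,0);c,s=.584,-.8115;d=p-[.593,-.311,0]
print(p.round(4),"reader x,y",(d[0]*c+d[1]*s).round(4),(-d[0]*s+d[1]*c).round(4),"F axial,lat,z",(F[0]*c+F[1]*s).round(2),(-F[0]*s+F[1]*c).round(2),F[2].round(2))
```

```text
[ 0.539  -0.2365  0.0398] reader x,y -0.092 -0.0003 F axial,lat,z -3.27 0.99 0.25
```

The stop is touched at 3.3 N axial with almost no side load. I push home.

Request:
{"op": "jog_arm", "data": {"increments": [[[-1.5, 0, 0], [0, 0, 0], 45], [[-3, 0, 0], [0, 0, 0], 45], [[-4.5, 0, 0], [0, 0, 0], 45], [[-6, 0, 0], [0, 0, 0], 45], [[-6, 0, 0], [0, 0, 0], 45]]}}

```text
t: 17.15
tool_pos: [0.5428, -0.2419, 0.04]
tcp_rot: [[-0.584, 0.812, 0.001], [0.812, 0.584, -0.0], [-0.001, 0.001, -1.0]]
contact_force: [-0.6, 4.0, -0.0]
finger_gap: 0.0536
gripper_force: 40.0
```

```bash
cat > f.py <<'E'
from station import capture,ctrl
import numpy as np
F=[];P=[]
for _ in range(4): capture("top"); s=ctrl.read_state(); F.append(s["contact_force"]);P.append(s["tool_pos"])
p=np.mean(P,0);F=np.mean(F,0);c,s=.584,-.8115;d=p-[.593,-.311,0]
print(p.round(4),"reader x,y",(d[0]*c+d[1]*s).round(4),(-d[0]*s+d[1]*c).round(4),"F axial,lat,z",(F[0]*c+F[1]*s).round(2),(-F[0]*s+F[1]*c).round(2),F[2].round(2))
E
python3 f.py
```

```text
[ 0.5427 -0.2418  0.04  ] reader x,y -0.0855 -0.0003 F axial,lat,z -5.08 1.76 -0.57
```

Request:
{"op": "jog_arm", "data": {"increments": [[[-0.8, 0, 0], [0, 0, 0], 45], [[-1.5, 0, 0], [0, 0, 0], 45], [[-1.5, 0, 0], [0, 0, 0], 45]]}}

```text
t: 17.65
tool_pos: [0.5434, -0.2427, 0.0399]
tcp_rot: [[-0.584, 0.812, 0.0], [0.812, 0.584, 0.0], [0.0, 0.0, -1.0]]
contact_force: [-1.0, 6.1, 0.4]
finger_gap: 0.0535
gripper_force: 40.0
```

```bash
python3 f.py
```

```text
[ 0.5434 -0.2427  0.0399] reader x,y -0.0844 -0.0003 F axial,lat,z -5.51 2.15 0.1
```

Request:
{"op": "jog_arm", "data": {"increments": [[[-1, 0, 0], [0, 0, 0], 45], [[-2, 0, 0], [0, 0, 0], 45], [[-2, 0, 0], [0, 0, 0], 45]]}}

```text
t: 18.15
tool_pos: [0.5435, -0.2428, 0.0393]
tcp_rot: [[-0.584, 0.812, -0.002], [0.812, 0.584, 0.003], [0.004, -0.0, -1.0]]
contact_force: [-3.6, 10.6, 1.3]
finger_gap: 0.053
gripper_force: 40.0
```

```bash
python3 f.py
python3 - <<'E'
from h import *
from station import capture
c=capture("top"); s=capture("scene")
i=[cv2.resize(q["image"][y:y+h,x:x+w,::-1],(396,429),interpolation=cv2.INTER_CUBIC) for q,(x,y,w,h) in((c,(170,165,100,108)),(s,(310,90,100,108)))]
cv2.imwrite("pics/end.png",np.hstack(i))
B=[[-.045,-.027],[.045,-.027],[.045,.015],[.033,.027],[-.045,.027]]
B=np.array([[x,y,zz+.004] for x,y in B for zz in(0,.008)])
for n,q,r in(("top",c,(185,250,215,270)),("scene",s,(280,335,255,325))):
    W=world(q);H=cv2.cvtColor(q["image"],cv2.COLOR_RGB2HSV);m=np.zeros(H.shape[:2],bool);m[r[2]:r[3],r[0]:r[1]]=1
    b=m&(H[:,:,0]>95)&(H[:,:,0]<130)&(H[:,:,1]>70); print(n,b.sum(),np.nanpercentile(W[b][:,2],[5,50,95]).round(4),fit([(q,hullmask(b))],B,[.482,.2416,-1.392]))
E
```

```text
[ 0.5435 -0.2428  0.0393] reader x,y -0.0842 -0.0003 F axial,lat,z -9.52 3.33 1.66
top 607 [0.0087 0.012  0.0151] (array([ 0.48271653,  0.24128702, -1.36784967]), np.float64(0.0802765271729771))
scene 655 [0.0085 0.0111 0.0135] (array([ 0.48148933,  0.23983663, -1.3778299 ]), np.float64(0.04364248766991458))
```

View pics/end.png

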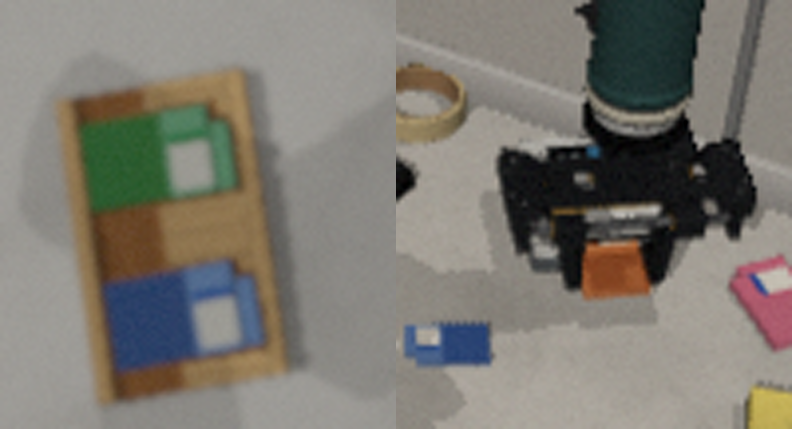

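The axial force rose to 9.5 N with no further motion, so the orange plate is at the hard stop, level and still gripped. The blue plate lies flat in its well within about 2 mm. I hand the job in.

```bash
python3 -c "
from station import ctrl;print(ctrl.finish_job())"
```

```text
the job is handed in; nothing more can be done
None
```

The job is handed in (no verdict came back): the blue sample lies flat in the tray's empty well, about 2 mm from its centre by camera, and the orange sample is gripped at 40 N, level, and pressed against the reader's hard stop at about 9.5 N.

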